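# Switch on the hanging solar lantern

### The arm

A 6-joint arm with a two-finger parallel gripper is mounted at the origin on the work surface. World frame = base frame: x ahead of the robot, y to its left, z up, the work surface at z = 0. Lengths are in mm, angles in rad, forces in N, time in s.
With the tool pointing down it reaches from about 400 to 925 mm from the base axis. Payload 12.5 kg.
Tool frame: the origin (TCP) lies at the very end of the fingers, on their centre line; the grasp point (between the pads) lies 19 mm behind it (env.grip_point_offset is the distance from the TCP to the grasp point, in mm); z points along the fingers, y is the direction in which the jaws open and shut (so a half turn about z gives the same grasp; the last joint's range is limited). The gripper opens to 95 mm and grips with 3 to 60 N. Pads are 20 mm wide; open, the fingers measure 119 mm over their backs; the gripper's body (75 mm by 180 mm) begins 59 mm behind the grasp point.
Start: joints at [1.087, 0.491, 1.559, -0, 1.092, -0.106], TCP at [230.533, 580.949, 214.661] pointing down, gripper open.
Joint ranges: [-3.1, 3.1], [-0.84, 2.19], [0.05, 2.79], [-1.13, 4.28], [0.06, 2.93], [-2.69, 2.69]. Speed limits (rad/s): [2.22, 2.22, 2.79, 3.14, 3.14, 3.14].

### API

Orientations are given as [roll, pitch, yaw] about the fixed x, y, z axes, in that order (R = Rz(yaw) Ry(pitch) Rx(roll)).
In Python, from cell import env gives the robot as it stands.
- The arm moves only by the tool drive_tool, never from a script. Its argument "commands" is a list of rows, each an object of numbers: "dx", "dy", "dz": the shift along the world's x, y, z in mm; "yaw": the turn about the world's z in degrees. In form: [{"dx": .., "dy": .., "dz": .., "yaw": ..}, ...]. A call has 1 to 5 rows; each row shifts and turns the commanded pose from where the row before left it; what a row does not reach is not made up. A row lasts 1/12 s, in which the tool goes at most 41.7 mm and 7.16 degrees, less where a joint would pass 70% of its speed; a pose out of reach is approached as far as the arm can. A call with a gripper value outside its range is refused whole. "grip" is the opening, from 0 (shut) to 1 (fully open), set as the call begins (left out, the last holds). The fingers move at their own pace and stop on an object; the grip force is fixed at half the most. Time passes only in rows, so rows that do not move let the fingers close. It gives the time, the measured TCP pose, the force and the opening at its end, in the units of the state.
- env.state(): the state, without advancing time (a new reading comes with each control period).
- env.read_camera(name): name is "scene" or "side" or "wrist"; returns the picture (420x560x3 uint8, red, green, blue); there is no depth.
- env.calibration(name): a dict with "intrinsics" (3x3 intrinsics, pixels), "rvec" (rotation vector, rad) and "tvec" (3), from world to camera coordinates, as OpenCV has them. Camera axes: x right, y down, z forward; pixel columns grow to the right and rows downward; lengths in mm; the calibration is good to about 2 mm. The wrist camera is an equidistant fisheye: a pixel r from the principal point sees the ray r / f radians off the axis. A picture is of the moment at which its call begins: read the wrist's pose just before it. calibration takes no time and is no camera call; for the wrist camera it gives the pose at the moment of the call.
- env.job_done(): hands the job in, once; it reports no verdict.
Trained networks look in the newest picture that a camera, given by its name, has taken for a name from the list of things; names that differ only in an ending like _2 or _b are one class to them, and where a whole thing is asked for, a point or a joint stands for the part that bears it (a point fixed in the world has none). Each returns a list of dicts, best first, with "conf" (0 to 1); they miss things now and then, are a little off and sometimes report something else, mostly with a low value. They report only what shows in the picture. A call takes as long as a camera call.
- env.trace(query, camera): "pixels" (420x560 bool, what is visible of it) and "pixel" ([column, row] in pixels, amid what is visible of it).
- env.place_of(query, camera): "pixel" ([column, row] in pixels: a listed point, or the origin of a listed thing).
The state is a dict: "t": time; "joints": joint angles; "qvel": joint speeds; "tau": joint torques, N m; "eef_pos": TCP position; "tcp_rot": TCP orientation; "ft_force": force on the tool from outside, world axes, zero at the start; "moment": the same for the moment, N m; "opening": opening from 0.0 (shut) to 1.0 (fully open).
Only numpy, scipy, OpenCV 4.12 (cv2) and the standard library are available. Lean on these libraries where they do the work, as an engineer would, in place of code of your own. Each camera call takes 0.05 s, during which the arm holds its last target.

### The job

It is getting dark: switch on the yellow solar lantern where it hangs on the peg board, by gently pressing down the raised half of the rocker switch on its top with the fingertips until that half lies flat, then withdraw the hand well clear and leave the lantern hanging still and switched on. Do not press the small round brightness button beside the switch, do not set the lantern swinging or take it down, and leave the mug, the hairbrush, the torch and the jar undisturbed.

Things in the scene. Friction and masses are not known exactly. Their poses are not given: they have to be found in the camera images.
- lantern: Yellow solar lantern 110 wide, 108 deep, 120 mm tall, about 0.45 kg, hanging by a wire bail on one of 3 hooks (which varies), back against the board. Origin on the hook's prong, 38 mm before the board's face, 330 mm above the work surface. z up, -x straight out of the board, y along it. Pushed sideways it swings about its x axis; it is stiff against a push down. Cap top: 40 mm below the origin.
- rack: Low brick wall, 410 mm long, with plywood peg board, 3 hooks 130 mm apart and a narrow ledge. Fixed, place varies. Origin on the work surface below the middle hook, at the board's face; -x out of the board, y along it, z up. Wall and board end 353 mm above the work surface. Hooks reach 51 mm out of the board, tips 346 mm up. Ledge top 35 mm up, reaching 80 mm out.
- lantern_base (a point): Middle of the lantern's underside, 160 mm below the hook, 56 mm out of the board. On the lantern's cap above it, from the board outward: dark solar panel; rocker switch on the centre line near the front edge, with the small round brightness button beside it at +y. The wire bail, 121 mm wide, stands over the cap in the lantern's plane x = 0, up to the hook.
- lantern_rocker (a joint): Rocker switch: grey in a black frame, 40 mm long (lantern's x), 24 mm wide, shallow V of two flat 20 mm halves on a pivot line 43 mm before (-x) and 34 mm below the lantern's origin. Radians: 0 = off, rear half level, front half (away from the board) raised, its edge 7 mm up; 0.36 = fully on, front half level, 6 mm above the cap. About 3 N near the edge moves it; it stays where left. On means above 0.28.
- rocker_on_half (a point): Point to press, on the upper face of the rocker's front (raised) half, 14 mm from the pivot line on the lantern's centre line. It moves with the rocker, 5 mm down from off to on, and then lies 57 mm before and 34 mm below the lantern's origin, 95 mm before the board's face.
- dimmer (a joint): Round brightness button of the lantern: black rubber, 18 mm across, top 5.5 mm above the cap, centre 38 mm to the +y side of the rocker's middle. Metres: 0 up, 0.004 fully pressed (about 4 N). To be left alone.
- mug: Steel mug, 82 mm wide and 84 mm long, hanging by its handle on another hook, mouth to the side, 121 mm from the hook to its lowest side. Origin on the hook's prong, axes like the lantern's. It swings when touched. To be left alone.
- mug_middle (a point): Middle of the mug's round body, 78 mm below the hook.
- hairbrush: Pink plastic paddle hairbrush, 180 mm long, head 56 mm wide, hanging by the ring of its handle on the remaining hook, bristles outward. Origin on the hook's prong, axes like the lantern's. It swings when touched. To be left alone.
- hairbrush_middle (a point): Middle of the hairbrush's head, 122 mm below the hook.
- torch: Small grey torch, 100 mm tall, standing on its 38 mm wide lens on the ledge, below the hanging things. Origin at the centre of its underside. Loose. To be left alone.
- jar: Glass jar with a steel lid, 62 mm wide, 88 mm tall, standing on the ledge, below the hanging things. Origin at the centre of its underside. Loose. To be left alone.

How it is judged (in metres and radians):
On the way:
1. the fingers press the raised half of the lantern's rocker switch down until it is on (value of joint lantern_rocker above 0.28 rad and contact force between the fingers and lantern above 0.2 N), for 0.02 s.
At the end, for the whole second after the job is handed in: The rocker is on (above 0.28 of 0.36 rad), the brightness button is up, the lantern hangs within 0.05 rad of plumb and almost still (under 0.3 rad/s), the gripper is more than 60 mm from the switch, and mug, hairbrush (each within 15 mm), torch and jar (each within 10 mm) are where they were (value of joint lantern_rocker above 0.28 rad and value of joint dimmer below 0.0015 m and angle between lantern's own z axis and vertical below 0.05 rad and angular speed of lantern below 0.3 rad/s and distance between the grasp point and rocker_on_half above 0.06 m and distance of each of mug_middle, hairbrush_middle from where it was at the start of the episode below 0.015 m and distance of each of torch, jar from where it was at the start of the episode below 0.01 m); the robot touches nothing.
It fails at once if the brightness button is pressed (more than 2.5 mm) (value of joint dimmer above 0.0025 m).
It fails at once if the lantern is pressed harder than 25 N (contact force between any of the fingers, the arm and lantern above 25 N).
It fails at once if the lantern is set swinging, tipped or carried (more than 0.2 rad from plumb) (angle between lantern's own z axis and vertical above 0.2 rad).
It fails at once if the mug or the hairbrush is knocked, lifted or pushed (more than 20 mm) (distance of any of mug_middle, hairbrush_middle from where it was at the start of the episode above 0.02 m).
It fails at once if the torch or the jar is pushed, tipped or lifted (distance of any of torch, jar from where it was at the start of the episode above 0.015 m or angle between any of torch, jar's own z axis and vertical above 0.2 rad).
It also fails if it takes over 38 s, if anything falls off the work surface, if the arm or the gripper's body presses on something with over 40 N, if the wrist force passes 120 N, or if a joint passes its speed limit or range.

## Working session

There is one attempt and no reset: what is moved stays moved. The work goes in short steps, Python scripts to look and compute and a tool call to move; the robot and the scene stay as the last step left them, time stands still between calls to the robot, and variables do not carry over. Pictures are saved under pics/ and viewed, and the job is handed in when it is done.

Besides the shell and the picture viewer there is one more tool, called after "Call:" in YAML: its name, and indented under it one key for each argument. drive_tool: Moves the arm, as the interface text tells. Its arguments: {"type":"object","properties":{"commands":{"type":"array"},"grip":{"type":"number"}},"required":["commands"]}

```bash
mkdir -p pics; ls
python3 - <<'E'
from cell import env
import cv2,numpy as np
for n in ["scene","side","wrist"]:
    im=env.read_camera(n); cv2.imwrite(f"pics/{n}0.png",im[:,:,::-1])
    c=env.calibration(n); print(n,c)
    for q in ["lantern","lantern_base","rocker_on_half","dimmer","rack","mug_middle","hairbrush_middle","torch","jar"]:
        r=env.place_of(q,n); print(q,[(np.round(d["pixel"],1),round(d["conf"],2)) for d in r[:2]])
print(env.state())
E
```

```text
pics
scene {'intrinsics': array([[446.74398198,   0.        , 278.61526369],
       [  0.        , 446.74398198, 210.94033312],
       [  0.        ,   0.        ,   1.        ]]), 'rvec': array([ 2.21923541,  0.97812979, -0.37740158]), 'tvec': array([-416.45223477, -128.61545331, 1235.91015878])}
lantern [(array([290.4, 133.4]), 0.91), (array([285.9, 242.1]), 0.43)]
lantern_base []
rocker_on_half [(array([301.3, 166.1]), 0.53)]Traceback (most recent call last):
  File "<stdin>", line 7, in <module>
ValueError: it knows: hairbrush, hairbrush_middle, jar, lantern, lantern_base, mug, mug_middle, rack, rocker_on_half, torch
```

Run:
```python
from cell import env
import cv2,numpy as np
for n in ["scene","side","wrist"]:
    im=env.read_camera(n); cv2.imwrite(f"pics/{n}0.png",im[:,:,::-1])
    c=env.calibration(n); print(n,c)
    for q in ["lantern","rocker_on_half","rack","mug","hairbrush","mug_middle","hairbrush_middle","torch","jar"]:
        r=env.place_of(q,n); print(q,[(np.round(d["pixel"],1),round(d["conf"],2)) for d in r[:2]])
print(env.state())
```

```text
scene {'intrinsics': array([[446.74398198,   0.        , 278.61526369],
       [  0.        , 446.74398198, 210.94033312],
       [  0.        ,   0.        ,   1.        ]]), 'rvec': array([ 2.21923541,  0.97812979, -0.37740158]), 'tvec': array([-416.45223477, -128.61545331, 1235.91015878])}
lantern [(array([290.7, 135.4]), 0.83), (array([217.4, 147.4]), 0.26)]
rocker_on_half [(array([300.6, 169.2]), 0.51)]
rack [(array([283.8, 238.2]), 0.55)]
mug [(array([220.9, 147.1]), 0.89)]
hairbrush [(array([361.1, 126.2]), 0.81)]
mug_middle [(array([217.3, 180.1]), 0.91)]
hairbrush_middle [(array([351.2, 176.4]), 0.76)]
torch [(array([264.9, 245.8]), 0.55)]
jar [(array([316.6, 237.4]), 0.87)]
side {'intrinsics': array([[455.10367117,   0.        , 275.96575345],
       [  0.        , 455.10367117, 209.93828019],
       [  0.        ,   0.        ,   1.        ]]), 'rvec': array([ 2.11152925, -0.65600197,  0.30275491]), 'tvec': array([-396.36944339,  388.0621291 ,  562.6130817 ])}
lantern [(array([244. , 133.2]), 0.56)]
rocker_on_half [(array([287.2, 150.6]), 0.48)]
rack [(array([241.5, 290.6]
[... 654 characters left out ...]
brush_middle []
torch []
jar []
{'t': 1.7, 'joints': array([ 1.08742045e+00,  4.90930634e-01,  1.55890032e+00, -3.51977019e-06,
        1.09168144e+00, -1.05575241e-01]), 'qvel': array([-1.39566858e-04,  4.29965689e-05,  7.80069214e-04,  7.66444506e-04,
        1.71936767e-03, -3.04901556e-04]), 'tau': array([ 4.43711760e-04, -6.12462115e+01, -2.58429998e+01,  6.93761953e-02,
        4.45539120e-02, -4.34820879e-05]), 'eef_pos': array([230.52411208, 580.95788764, 214.64179368]), 'tcp_rot': array([3.14151317e+00, 1.15638603e-05, 2.76379364e+00]), 'ft_force': array([ 0.35471315,  0.40091488, -0.40342645]), 'moment': array([-0.00153009,  0.04080424, -0.01428531]), 'opening': 0.9977670295338745}
```

View pics/scene0.png

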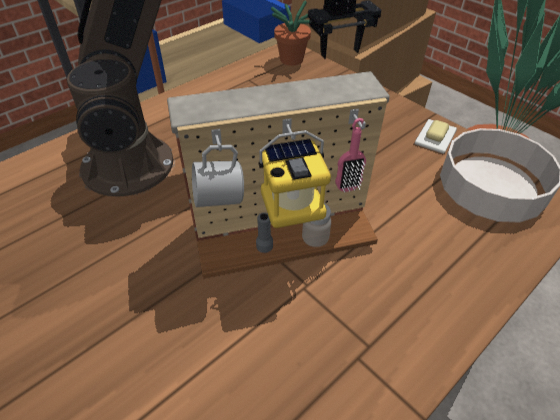

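View pics/side0.png

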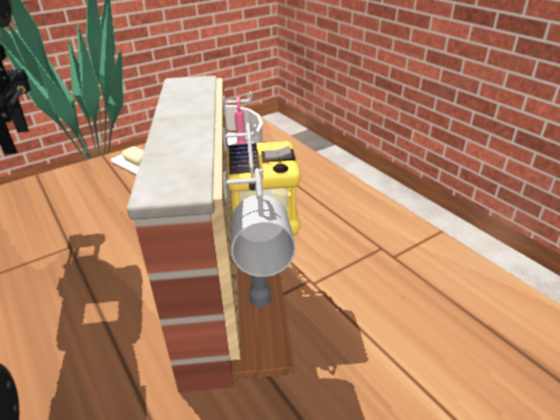

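View pics/wrist0.png

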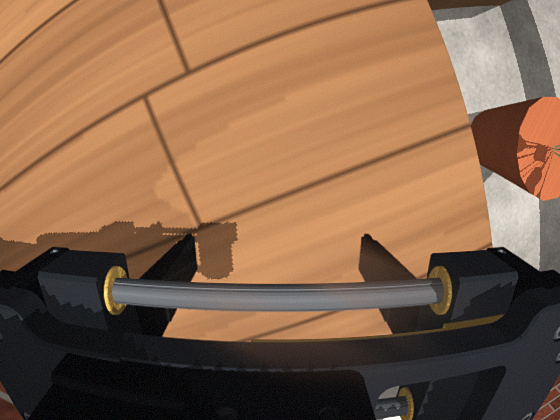

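```bash
cat > h.py <<'E'
from cell import env
import cv2,numpy as np
from scipy.optimize import least_squares
def proj(n,P):
    c=env.calibration(n); return cv2.projectPoints(np.float64(P).reshape(-1,1,3),c["rvec"],c["tvec"],c["intrinsics"],None)[0].reshape(-1,2)
def T(p,P):
    x,y,a=p; P=np.atleast_2d(P).astype(float); c,s=np.cos(a),np.sin(a)
    return np.c_[x+c*P[:,0]-s*P[:,1], y+s*P[:,0]+c*P[:,1],P[:,2]]
E
python3 - <<'E'
from h import *
M={"lantern":(-38,0,330),"rack":(0,0,0),"mug":(-38,130,330),"hairbrush":(-38,-130,330),"mug_middle":(-38,130,252),"hairbrush_middle":(-38,-130,208),"rocker_on_half":(-94,0,301)}
O={"scene":{k:[] for k in M},"side":{k:[] for k in M}}
for n in O:
  for _ in range(2):
    env.read_camera(n)
    for q in M:
        r=env.place_of(q,n)
        if r and r[0]["conf"]>.4:O[n][q].append(r[0]["pixel"])
def f(p):
    R=[]
    for n in O:
        for q in M:
            for o in O[n][q]: R+=list(proj(n,T(p,M[q]))[0]-o)
    return np.array(R)
best=min((least_squares(f,[600,y0,a],loss="soft_l1",f_scale=3) for a in np.arange(-3,3.2,1) for y0 in(0,300)),key=lambda s:s.cost)
p=best.x;print(p,best.cost,np.round(best.fun.reshape(-1,2),0).tolist())
np.save("p.npy",p)
for n in O:
  im=env.read_camera(n)[:,:,::-1].copy()
  pts={"tl":(0,205,353),"tr":(0,-205,353),"bl":(0,205,35),"l1":(-80,205,35),"l2":(-80,-205,35),"h0":(-38,0,330),"h1":(-38,130,330),"h2":(-38,-130,330),"roc":(-95,0,301),"piv1":(-81,12,296),"piv2":(-81,-12,296),"dim":(-81,38,295.5)}
  im=cv2.resize(im,None,fx=1.4,fy=1.4,interpolation=cv2.INTER_CUBIC)
  for k,v in pts.items():
    u=proj(n,T(p,v))[0]*1.4; cv2.circle(im,tuple(int(t) for t in u),3,(0,255,0),1)
  cv2.imwrite(f"pics/{n}1.png",im)
print(T(p,[(-95,0,301)]))
E
```

```text
Traceback (most recent call last):
  File "h.py", line 5, in proj
    c=env.calibration(n); return cv2.projectPoints(np.float64(P).reshape(-1,1,3),c["rvec"],c["tvec"],c["intrinsics"],None)[0].reshape(-1,2)
ValueError: time passes only in moves, steps and waits
```

```bash
cat > h.py <<'E'
from cell import env
import cv2,numpy as np
from scipy.optimize import least_squares
C={n:env.calibration(n) for n in("scene","side")}
def proj(n,P):
    c=C[n]; return cv2.projectPoints(np.float64(P).reshape(-1,1,3),c["rvec"],c["tvec"],c["intrinsics"],None)[0].reshape(-1,2)
def T(p,P):
    x,y,a=p; P=np.atleast_2d(P).astype(float); c,s=np.cos(a),np.sin(a)
    return np.c_[x+c*P[:,0]-s*P[:,1], y+s*P[:,0]+c*P[:,1],P[:,2]]
E
python3 - <<'E'
from h import *
M={"lantern":(-38,0,330),"rack":(0,0,0),"mug":(-38,130,330),"hairbrush":(-38,-130,330),"mug_middle":(-38,130,252),"hairbrush_middle":(-38,-130,208),"rocker_on_half":(-94,0,301)}
O={"scene":{k:[] for k in M},"side":{k:[] for k in M}}
for n in O:
    env.read_camera(n)
    for q in M:
        r=env.place_of(q,n)
        if r and r[0]["conf"]>.4:O[n][q].append(r[0]["pixel"])
def f(p):
    R=[]
    for n in O:
        for q in M:
            for o in O[n][q]: R+=list(proj(n,T(p,M[q]))[0]-o)
    return np.array(R)
best=min((least_squares(f,[600,y0,a],loss="soft_l1",f_scale=3) for a in np.arange(-3,3.2,1) for y0 in(0,300)),key=lambda s:s.cost)
p=best.x;print(p,best.cost,np.round(best.fun.reshape(-1,2),0).tolist())
np.save("p.npy",p)
for n in O:
  im=cv2.imread(f"pics/{n}0.png")
  pts={"tl":(0,205,353),"tr":(0,-205,353),"bl":(0,205,35),"l1":(-80,205,35),"l2":(-80,-205,35),"h0":(-38,0,330),"h1":(-38,130,330),"h2":(-38,-130,330),"roc":(-95,0,301),"piv1":(-81,12,296),"piv2":(-81,-12,296),"dim":(-81,38,295.5)}
  im=cv2.resize(im,None,fx=1.4,fy=1.4,interpolation=cv2.INTER_CUBIC)
  for k,v in pts.items():
    u=proj(n,T(p,v))[0]*1.4; cv2.circle(im,tuple(int(t) for t in u),3,(0,255,0),1)
  cv2.imwrite(f"pics/{n}1.png",im)
print(T(p,[(-95,0,301)]),env.state()["t"])
E
```

```text
[485.31782601 134.30405985  -3.6399592 ] 523.8733880828727 [[0.0, 0.0], [-1.0, -0.0], [-2.0, 0.0], [2.0, -2.0], [3.0, 2.0], [-0.0, 1.0], [-5.0, 159.0], [3.0, -2.0], [-1.0, 2.0], [-7.0, -5.0], [5.0, 1.0]]
[[568.76245429  88.89487563 301.        ]] 4.1
```

View pics/scene1.png

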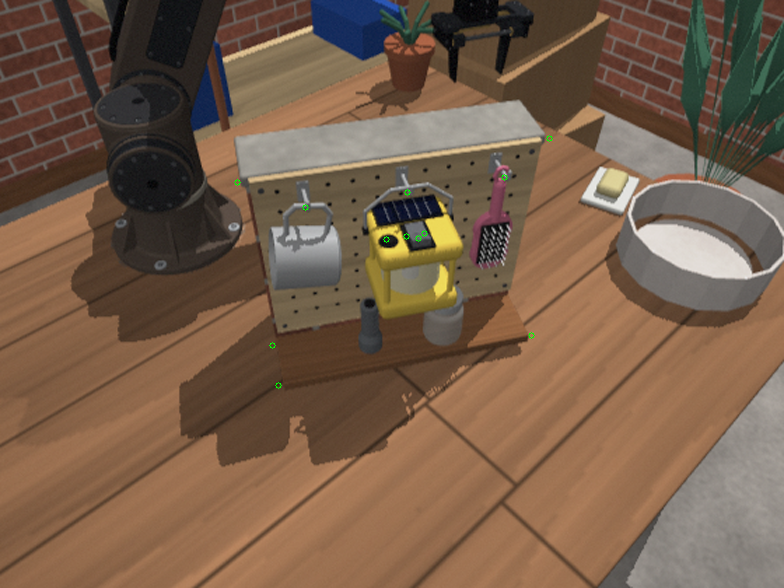

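View pics/side1.png

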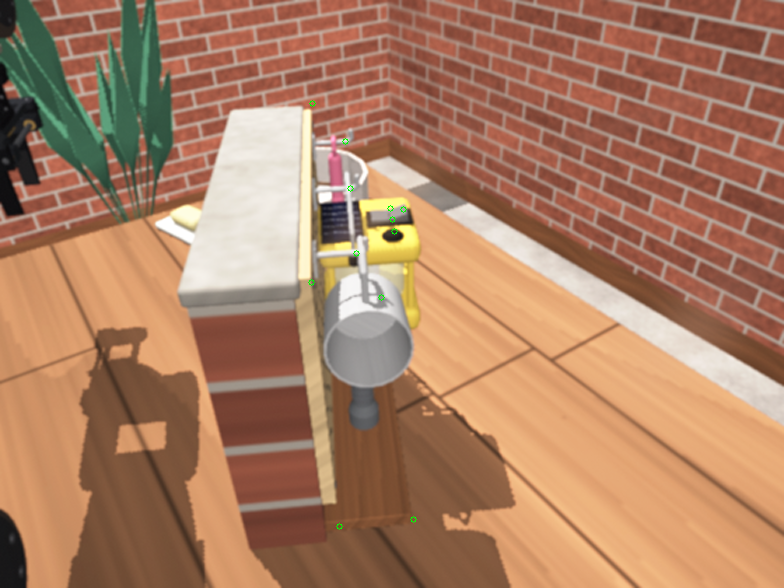

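Run:
```python
import cv2,numpy as np
a=cv2.imread("pics/scene0.png")[60:280,160:400]; cv2.imwrite("pics/z1.png",cv2.resize(a,None,fx=2.7,fy=2.7,interpolation=cv2.INTER_CUBIC))
a=cv2.imread("pics/side0.png")[80:220,200:320]; cv2.imwrite("pics/z2.png",cv2.resize(a,None,fx=4,fy=4,interpolation=cv2.INTER_CUBIC))
a=cv2.imread("pics/scene0.png")[100:200,240:340]; cv2.imwrite("pics/z3.png",cv2.resize(a,None,fx=6,fy=6,interpolation=cv2.INTER_CUBIC))
```

```text
(no output)
```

View pics/z1.png

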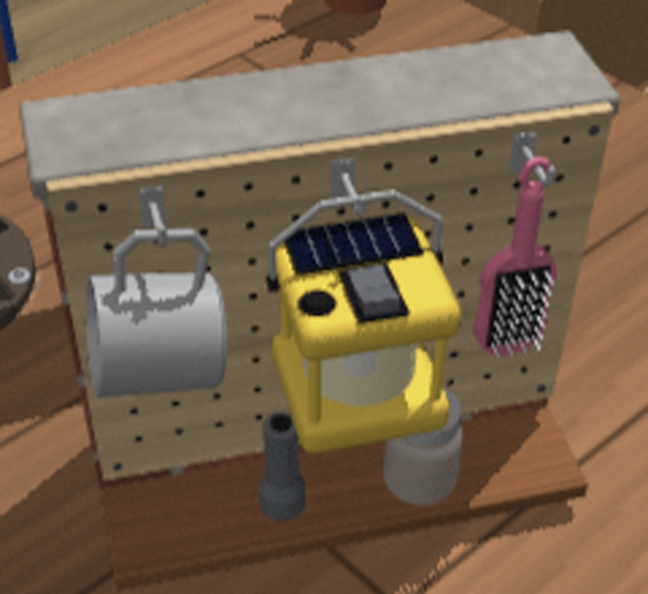

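View pics/z2.png

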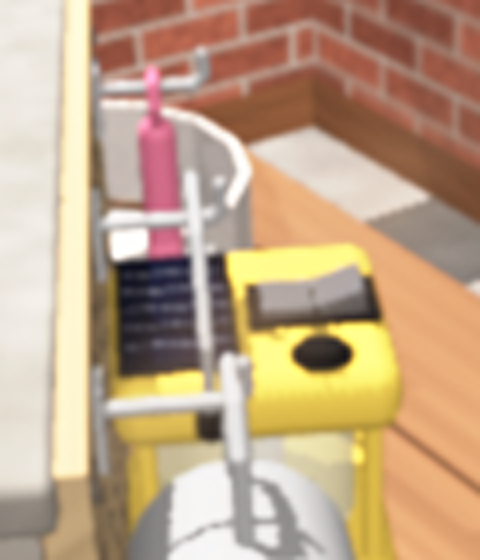

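View pics/z3.png

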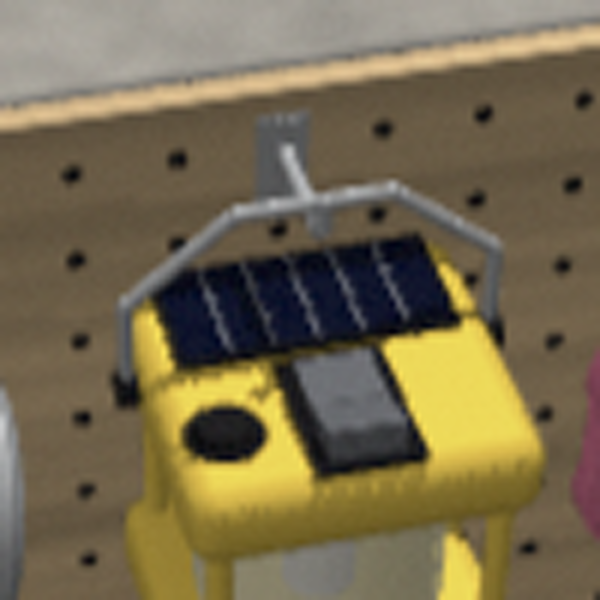

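```bash
cat > fit.py <<'E'
from h import *
S="scene";D="side"
def model(p):
    w=p[3]
    return [(S,(-81,38,295.5),(277.5,172.2)),(D,(-81,38,295.5),(280.75,168)),(S,(-81,0,292),(298.4,168.8)),(D,(-81,0,292),(279.1,156)),
    (S,(0,w,353),(177.8,129.3)),(S,(0,-w,353),(386.7,98.9)),(S,(0,w,35),(198.9,237)),
    (S,(-38,0,330),(292.5,133.5)),(S,(-38,130,330),(218.5,145.5)),(S,(-38,-130,330),(358.5,122.5)),
    (D,(-38,0,330),(248.5,134)),(D,(-38,130,330),(258.5,179)),(D,(-38,-130,330),(238,101.5))]
def f(p): return np.concatenate([proj(n,T(p[:3],P))[0]-o for n,P,o in model(p)])
r=least_squares(f,[485,134,2.643,200],loss="soft_l1",f_scale=2)
print(r.x,r.cost);print(np.round(f(r.x).reshape(-1,2),1).tolist())
np.save("p.npy",r.x[:3]); print(T(r.x[:3],[(-95,0,301),(-81,38,295.5)]))
E
python3 fit.py
```

```text
[483.13617759 136.46531128   2.66857724 194.0829202 ] 46.56575882432138
[[-0.2, -2.0], [-0.3, -3.3], [-0.4, -0.9], [-1.6, -1.5], [-0.9, 1.0], [-1.2, -1.2], [0.8, 9.4], [-0.9, 2.7], [0.6, 2.8], [1.3, 2.4], [-0.3, 0.2], [-3.3, 1.0], [5.2, -0.8]]
[[567.7050445   93.185908   301.        ]
 [537.9305028   65.73637856 295.5       ]]
```

```bash
sed -i 's/(S,(0,w,35),(198.9,237)),//' fit.py; python3 fit.py
python3 - <<'E'
from h import *
p=np.load("p.npy"); print(T(p,[(-97,0,330)]))
c=env.calibration("wrist");R=cv2.Rodrigues(c["rvec"])[0]
from scipy.spatial.transform import Rotation as Ro
s=env.state();Rt=Ro.from_euler("xyz",s["tcp_rot"]).as_matrix()
print("cam in tool",Rt.T@(-R.T@c["tvec"]-s["eef_pos"]), "cam axis in tool",Rt.T@R.T[:,2],s["t"])
E
```

```text
[483.17546907 136.01562493   2.67837309 193.77690382] 30.312206108579147
[[0.1, -1.8], [0.1, -3.5], [-0.1, -0.8], [-1.5, -1.7], [-0.8, 1.7], [-1.9, -1.6], [-0.8, 2.8], [0.8, 3.3], [1.1, 2.0], [-0.1, 0.2], [-2.1, 0.9], [4.6, -0.8]]
[[568.16423024  93.56670886 301.        ]
 [538.66000427  65.82683413 295.5       ]]
[[569.95346732  92.67304747 330.        ]]
cam in tool [  73.71848757   -0.95324626 -170.260184  ] cam axis in tool [-2.63447729e-01 -3.26795486e-04  9.64673617e-01] 4.1
```

Call:
drive_tool:
  commands:
    - {"dz": 41}
    - {"dz": 41}
    - {"dz": 41}
    - {"dz": 41}
    - {"dz": 41}
  grip: 0

```text
invalid input
```

Call:
drive_tool:
  commands:
    - {"dx": 0,"dy": 0,"dz": 41,"yaw": 0}
    - {"dx": 0,"dy": 0,"dz": 41,"yaw": 0}
    - {"dx": 0,"dy": 0,"dz": 41,"yaw": 0}
    - {"dx": 0,"dy": 0,"dz": 41,"yaw": 0}
    - {"dx": 0,"dy": 0,"dz": 41,"yaw": 0}
  grip: 0.0

```text
t: 4.52
eef_pos: [230.3, 580.5, 422.0]
tcp_rot: [3.141, 0.0, 2.764]
ft_force: [0.6, 0.7, -0.2]
opening: 0.704
```

Call:
drive_tool:
  commands:
    - {"dx": 22,"dy": -32,"dz": 10,"yaw": -3}
    - {"dx": 22,"dy": -32,"dz": 10,"yaw": -2}
    - {"dx": 22,"dy": -32,"dz": 5,"yaw": 0}
    - {"dx": 22,"dy": -32,"dz": 0,"yaw": 0}
    - {"dx": 22,"dy": -32,"dz": 0,"yaw": 0}
  grip: 0.0

```text
t: 4.93
eef_pos: [341.1, 419.4, 445.2]
tcp_rot: [3.141, 0.0, 2.677]
ft_force: [1.1, 0.1, 0.3]
opening: 0.354
```

Call:
drive_tool:
  commands:
    - {"dx": 22,"dy": -32,"dz": 0,"yaw": 0}
    - {"dx": 22,"dy": -32,"dz": 0,"yaw": 0}
    - {"dx": 22,"dy": -32,"dz": 0,"yaw": 0}
    - {"dx": 22,"dy": -32,"dz": 0,"yaw": 0}
    - {"dx": 22,"dy": -32,"dz": 0,"yaw": 0}
  grip: 0.0

```text
t: 5.35
eef_pos: [451.1, 259.2, 444.9]
tcp_rot: [3.141, 0.0, 2.677]
ft_force: [0.8, 0.6, 0.0]
opening: 0.019
```

Call:
drive_tool:
  commands:
    - {"dx": 24,"dy": -33,"dz": 0,"yaw": 0}
    - {"dx": 24,"dy": -33,"dz": 0,"yaw": 0}
    - {"dx": 24,"dy": -33,"dz": 0,"yaw": 0}
    - {"dx": 24,"dy": -33,"dz": 0,"yaw": 0}
    - {"dx": 24,"dy": -33,"dz": 0,"yaw": 0}
  grip: 0.0

```text
t: 5.77
eef_pos: [571.3, 94.0, 444.8]
tcp_rot: [3.141, 0.0, 2.676]
ft_force: [-0.3, 0.7, 0.2]
opening: 0.004
```

Call:
drive_tool:
  commands:
    - {"dx": 0,"dy": 0,"dz": 0,"yaw": 0}
    - {"dx": 0,"dy": 0,"dz": 0,"yaw": 0}
  grip: 0.0

```text
t: 5.93
eef_pos: [571.3, 94.3, 443.9]
tcp_rot: [-3.141, -0.001, 2.673]
ft_force: [0.4, 0.5, -0.1]
opening: 0.001
```

Run:
```python
from h import *
for n in("scene","side","wrist"):
    cv2.imwrite(f"pics/{n}2.png",env.read_camera(n)[:,:,::-1])
    if n=="wrist": print(env.calibration(n)); [print(q,env.place_of(q,n)[:1]) for q in("rocker_on_half","lantern")]
print(env.state())
```

```text
{'intrinsics': array([[325.1922621 ,   0.        , 277.50366698],
       [  0.        , 325.1922621 , 206.70354267],
       [  0.        ,   0.        ,   1.        ]]), 'rvec': array([-2.47393745, -1.52779609, -0.20517004]), 'tvec': array([-340.85254825, -540.86833121,  489.86823626])}
rocker_on_half [{'pixel': [276.5, 192.6], 'conf': 0.77}]
lantern [{'pixel': [277.9, 136.5], 'conf': 0.57}]
{'t': 6.1833, 'joints': array([ 5.44181786e-02,  2.81740114e-01,  1.28968292e+00,  1.97218270e-04,
        1.56942504e+00, -1.05297515e+00]), 'qvel': array([ 0.00184118,  0.00150354, -0.00038239, -0.00138652,  0.00044075,
       -0.00292129]), 'tau': array([-5.03937230e-01, -5.11832571e+01, -3.07046378e+01, -4.46325757e-04,
        8.10335996e-02,  6.96747491e-03]), 'eef_pos': array([569.88443888,  97.09411493, 445.14080274]), 'tcp_rot': array([3.14105273e+00, 5.49340803e-04, 2.67818931e+00]), 'ft_force': array([-0.50075921,  0.02743191, -1.70909953]), 'moment': array([-0.01062301,  0.02572702,  0.00444055]), 'opening': 0.0017543616169108224}
```

View pics/wrist2.png

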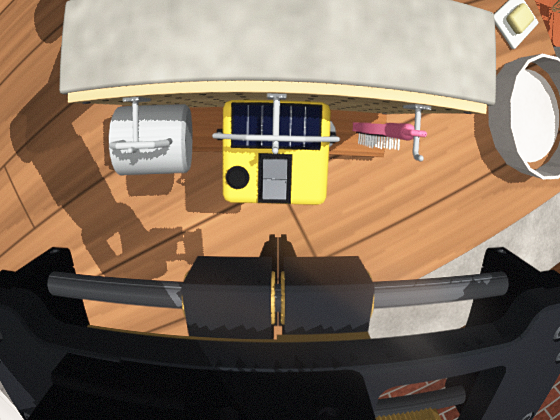

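View pics/scene2.png

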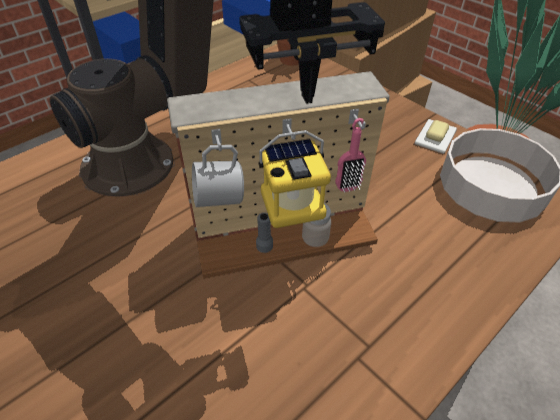

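View pics/side2.png

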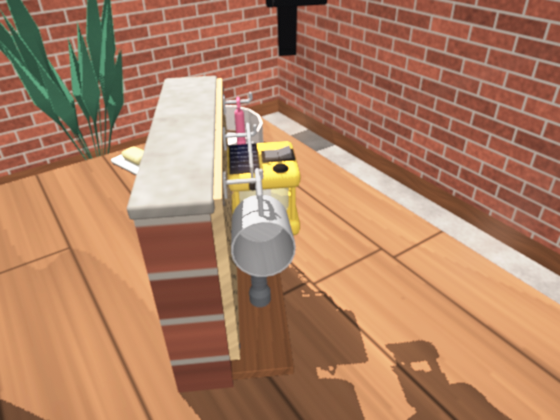

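```bash
cat >> h.py <<'E'
def wray(c,uv):
    K=c["intrinsics"];d=(np.array(uv)-K[:2,2])/K[0,0];r=np.linalg.norm(d)
    v=np.r_[d/r*np.sin(r),np.cos(r)];R=cv2.Rodrigues(c["rvec"])[0]
    return -R.T@c["tvec"],R.T@v
def wpt(c,uv,z):
    o,d=wray(c,uv);return o+d*(z-o[2])/d[2]
def wproj(c,P):
    R=cv2.Rodrigues(c["rvec"])[0];q=R@np.array(P,float)+c["tvec"];K=c["intrinsics"]
    th=np.arctan2(np.hypot(q[0],q[1]),q[2]);return K[:2,2]+K[0,0]*th*q[:2]/np.hypot(q[0],q[1])
E
python3 - <<'E'
from h import *
c=env.calibration("wrist");s=env.state();p=np.load("p.npy")
print("tcp pix",wproj(c,s["eef_pos"]))
for n,uv,z in[("press",(276.5,192.6),300),("frame",(275,178.5),292),("dimmer",(237,178),295.5),("hook mid",(276,150),335),("boardL",(69,97),353),("boardR",(487,107),353)]:
    print(n,wpt(c,uv,z))
for P in [(-94,0,301),(-81,0,292),(-81,38,295.5)]: print(T(p,P),wproj(c,T(p,P)[0]))
a=cv2.imread("pics/wrist2.png")[90:250,200:350];cv2.imwrite("pics/z4.png",cv2.resize(a,None,fx=3.7,fy=3.7,interpolation=cv2.INTER_CUBIC))
E
```

```text
tcp pix [279.26939707 252.78151795]
press [567.24377907  96.21776893 300.        ]
frame [555.12010075 100.57029094 292.        ]
dimmer [536.91943712  67.06429003 295.5       ]
hook mid [526.24404135 116.36945723 335.        ]
boardL [388.72635048 -27.43361652 353.        ]
boardR [568.83513739 312.25428263 353.        ]
[[567.2696117   94.01353956 301.        ]] [274.52200423 193.81535534]
[[555.6395707  99.8223386 292.       ]] [274.56883207 179.27765643]
[[538.66000427  65.82683413 295.5       ]] [236.73054048 180.06676474]
```

View pics/z4.png

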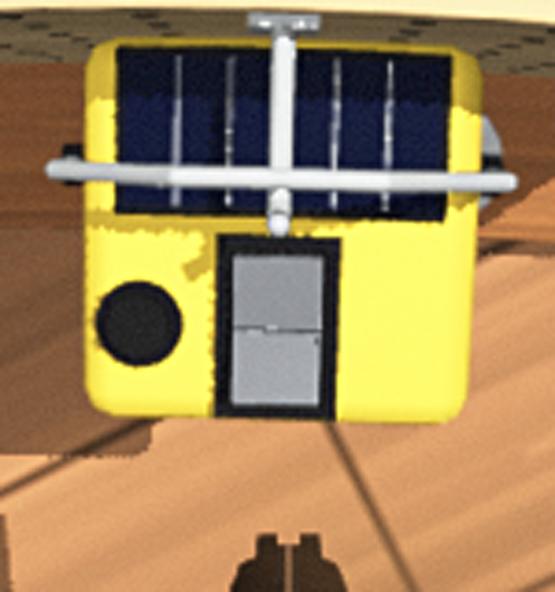

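Call:
drive_tool:
  commands:
    - {"dx": -1,"dy": -3,"dz": -30,"yaw": 0}
    - {"dx": 0,"dy": 0,"dz": -35,"yaw": 0}
    - {"dx": 0,"dy": 0,"dz": -35,"yaw": 0}
    - {"dx": 0,"dy": 0,"dz": -22,"yaw": 0}
    - {"dx": 0,"dy": 0,"dz": 0,"yaw": 0}
  grip: 0.0

```text
t: 6.6
eef_pos: [567.6, 93.8, 318.7]
tcp_rot: [-3.138, -0.006, 2.678]
ft_force: [-0.2, 0.3, 0.0]
opening: 0.007
```

Run:
```python
from h import *
for n in("scene","side","wrist"):
    a=env.read_camera(n)[:,:,::-1]
    a=a[90:210,220:340] if n!="wrist" else a[90:270,190:370]
    cv2.imwrite(f"pics/{n}3.png",cv2.resize(a,(560,560),interpolation=cv2.INTER_CUBIC))
for i in range(3):
    s=env.state();print(s["t"],s["eef_pos"],s["tcp_rot"],s["ft_force"])
    env.read_camera("side")
```

```text
6.75 [569.90734559  93.56539018 324.49431536] [3.14039710e+00 1.90667116e-03 2.67743245e+00] [0.8750273  0.97671527 0.90371577]
6.8 [570.06351836  93.46012912 324.80211333] [3.13997043e+00 2.71915128e-03 2.67729284e+00] [ 0.51116192 -0.65928861  0.90055467]
6.85 [570.05047003  93.32729602 324.7496247 ] [3.13990920e+00 2.81327019e-03 2.67708033e+00] [ 0.029569   -0.12143319  0.48006759]
```

View pics/scene3.png

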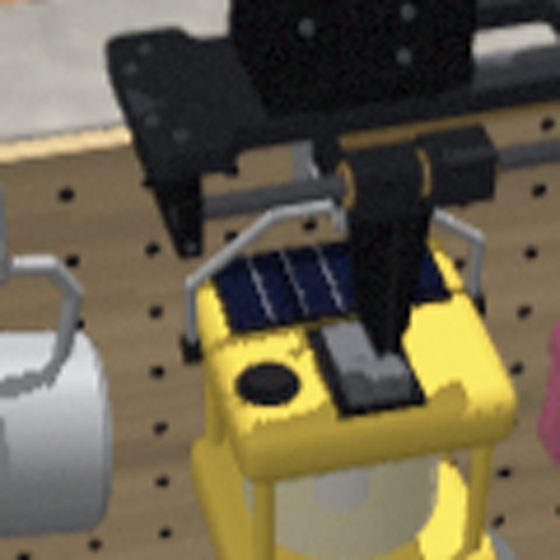

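View pics/side3.png

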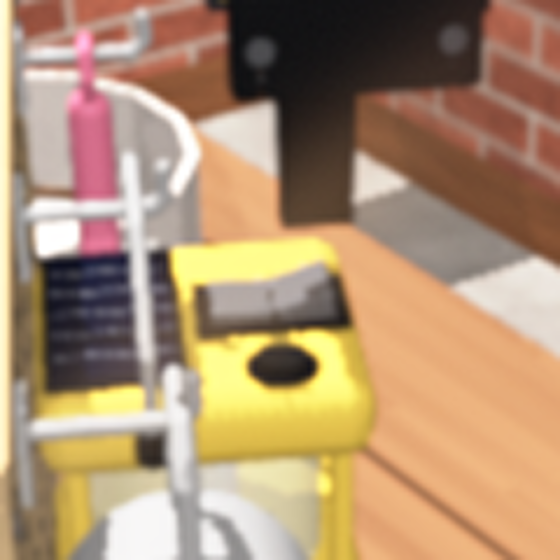

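View pics/wrist3.png

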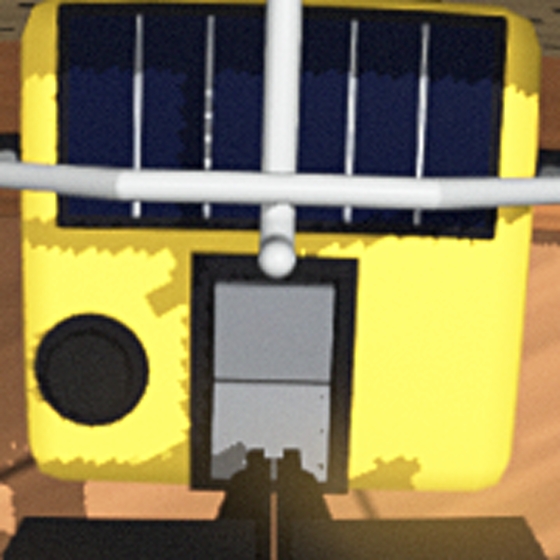

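Call:
drive_tool:
  commands:
    - {"dx": 0,"dy": 0,"dz": -8,"yaw": 0}
    - {"dx": 0,"dy": 0,"dz": -6,"yaw": 0}
    - {"dx": 0,"dy": 0,"dz": -2,"yaw": 0}
    - {"dx": 0,"dy": 0,"dz": -2,"yaw": 0}
    - {"dx": 0,"dy": 0,"dz": 0,"yaw": 0}
  grip: 0.0

```text
t: 7.32
eef_pos: [569.4, 92.9, 304.1]
tcp_rot: [-3.141, -0.001, 2.676]
ft_force: [0.4, -0.2, 0.9]
opening: 0.004
```

Call:
drive_tool:
  commands:
    - {"dx": 0,"dy": 0,"dz": -1,"yaw": 0}
    - {"dx": 0,"dy": 0,"dz": -1,"yaw": 0}
    - {"dx": 0,"dy": 0,"dz": -1,"yaw": 0}
    - {"dx": 0,"dy": 0,"dz": -1,"yaw": 0}
    - {"dx": 0,"dy": 0,"dz": 0,"yaw": 0}
  grip: 0.0

```text
t: 7.73
eef_pos: [569.9, 92.8, 300.9]
tcp_rot: [3.141, 0.001, 2.676]
ft_force: [1.1, -0.9, 2.7]
opening: 0.004
```

Contact has begun (about 2.7 N up). Continuing in 1 mm rows.

Call:
drive_tool:
  commands:
    - {"dx": 0,"dy": 0,"dz": -1,"yaw": 0}
    - {"dx": 0,"dy": 0,"dz": -1,"yaw": 0}
    - {"dx": 0,"dy": 0,"dz": -1,"yaw": 0}
    - {"dx": 0,"dy": 0,"dz": 0,"yaw": 0}
  grip: 0.0

```text
t: 8.07
eef_pos: [569.5, 92.9, 297.5]
tcp_rot: [-3.142, -0.0, 2.677]
ft_force: [0.5, -0.3, 1.4]
opening: 0.004
```

Run:
```python
from h import *
for n in("side","wrist"):
    a=env.read_camera(n)[:,:,::-1]
    a=a[90:210,220:340] if n!="wrist" else a[90:270,190:370]
    cv2.imwrite(f"pics/{n}4.png",cv2.resize(a,(560,560),interpolation=cv2.INTER_CUBIC))
s=env.state();print(s["t"],s["eef_pos"],s["ft_force"])
```

```text
8.1667 [569.40056548  92.96459696 297.46967155] [0.4136842  0.03954828 1.5572539 ]
```

View pics/side4.png

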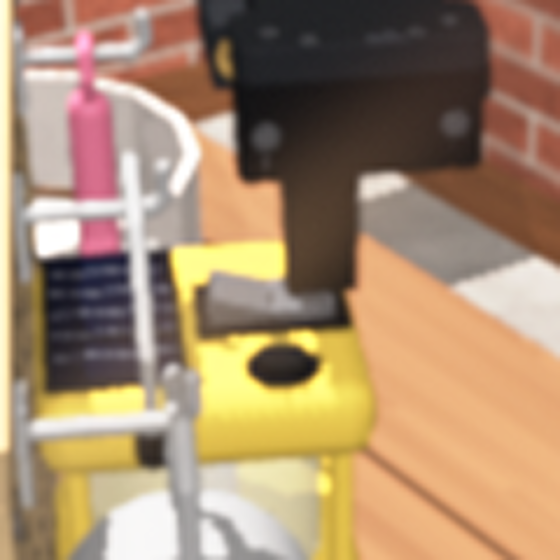

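Call:
drive_tool:
  commands:
    - {"dx": 0,"dy": 0,"dz": -0.5,"yaw": 0}
    - {"dx": 0,"dy": 0,"dz": -0.5,"yaw": 0}
    - {"dx": 0,"dy": 0,"dz": 0,"yaw": 0}
  grip: 0.0

```text
t: 8.42
eef_pos: [569.5, 93.0, 296.6]
tcp_rot: [3.142, -0.0, 2.677]
ft_force: [1.3, -0.8, 1.9]
opening: 0.004
```

Call:
drive_tool:
  commands:
    - {"dx": 0,"dy": 0,"dz": -0.5,"yaw": 0}
    - {"dx": 0,"dy": 0,"dz": 0,"yaw": 0}
  grip: 0.0

```text
t: 8.58
eef_pos: [569.5, 93.0, 296.2]
tcp_rot: [3.141, 0.0, 2.677]
ft_force: [0.9, -0.2, 3.3]
opening: 0.008
```

Call:
drive_tool:
  commands:
    - {"dx": 0,"dy": 0,"dz": -0.4,"yaw": 0}
    - {"dx": 0,"dy": 0,"dz": 0,"yaw": 0}
  grip: 0.0

```text
t: 8.75
eef_pos: [569.6, 93.0, 296.2]
tcp_rot: [3.141, 0.0, 2.677]
ft_force: [-0.1, 0.2, 6.9]
opening: 0.002
```

Call:
drive_tool:
  commands:
    - {"dx": 0,"dy": 0,"dz": -0.4,"yaw": 0}
    - {"dx": 0,"dy": 0,"dz": 0,"yaw": 0}
  grip: 0.0

```text
t: 8.92
eef_pos: [569.6, 93.1, 296.2]
tcp_rot: [3.141, 0.001, 2.677]
ft_force: [-1.5, -1.3, 8.9]
opening: 0.005
```

Call:
drive_tool:
  commands:
    - {"dx": 0,"dy": 0,"dz": 3,"yaw": 0}
    - {"dx": 0,"dy": 0,"dz": 8,"yaw": 0}
    - {"dx": 0,"dy": 0,"dz": 25,"yaw": 0}
    - {"dx": 0,"dy": 0,"dz": 40,"yaw": 0}
    - {"dx": 0,"dy": 0,"dz": 40,"yaw": 0}
  grip: 0.0

```text
t: 9.33
eef_pos: [568.9, 93.0, 412.4]
tcp_rot: [-3.14, -0.002, 2.677]
ft_force: [0.0, 0.0, -0.1]
opening: 0.008
```

Call:
drive_tool:
  commands:
    - {"dx": 0,"dy": 0,"dz": 35,"yaw": 0}
    - {"dx": 0,"dy": 0,"dz": 0,"yaw": 0}
    - {"dx": 0,"dy": 0,"dz": 0,"yaw": 0}
    - {"dx": 0,"dy": 0,"dz": 0,"yaw": 0}
    - {"dx": 0,"dy": 0,"dz": 0,"yaw": 0}
  grip: 0.0

```text
t: 9.75
eef_pos: [569.2, 92.9, 445.0]
tcp_rot: [-3.14, -0.002, 2.677]
ft_force: [-0.5, -0.8, -1.1]
opening: 0.002
```

Run:
```python
from h import *
A=[]
for n in("scene","side","wrist"):
    full=env.read_camera(n)[:,:,::-1]; cv2.imwrite(f"pics/{n}5.png",full)
    a=full[90:210,220:340] if n!="wrist" else full[90:270,190:370]
    A.append(cv2.resize(a,(266,266),interpolation=cv2.INTER_CUBIC))
    if n!="wrist":
        b=cv2.imread(f"pics/{n}0.png")
        d=cv2.absdiff(full[100:250,180:380],b[100:250,180:380]).max(2)
        A.append(cv2.cvtColor(cv2.resize(d,(266,266)),8)) 
A=A+[A[0]*0]
cv2.imwrite("pics/c5.png",np.vstack([np.hstack(A[:3]),np.hstack(A[3:])]))
s=env.state();print(s["t"],s["eef_pos"],s["ft_force"])
```

```text
9.9 [569.42891427  92.95370509 445.37419533] [-0.73084801 -0.2101052   0.16208929]
```

View pics/c5.png

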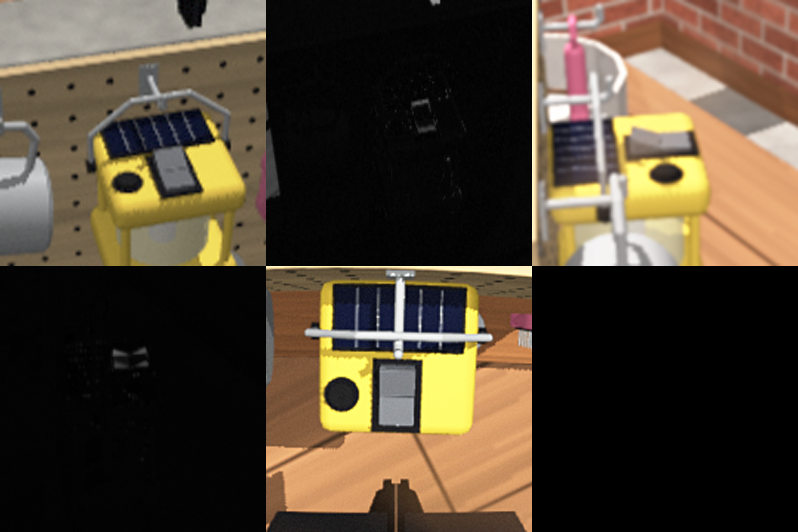

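```bash
python3 -c "
from cell import env
print(env.job_done())"
```

```text
the job is handed in; nothing more can be done
None
```

The lantern should now be switched on. I pressed down the raised front half of its rocker with the closed fingertips until it stopped moving. The fingertips stopped at z ≈ 296.2 mm, where the task puts the level front half, and the force rose to about 9 N (the limit is 25 N). I then lifted straight up about 150 mm and handed the job in at about 10 s.

- **Switch:** the last pictures show the front half lying flat and the rear half raised.
- **Other things:** comparing the scene and side pictures with those from the start, around the rack, only the rocker had clearly changed. The brightness button was up, the lantern hung plumb, and nothing else showed any movement.
- **Checks that disagreed:** the networks put the rack's origin far off (a 159-pixel error in one camera), so I located the lantern mainly from features I picked by hand. The wrist camera put the switch within about 2 mm of that.
- **Other faults:** one move call was refused as invalid input before anything moved. The job-done call gives no verdict, so the result rests on my own checks.

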